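# Slide a grafted cell bar under the keeper's spring cover

## Robot

A 7-joint arm with a two-finger parallel gripper is mounted at the origin on the work surface. World frame = base frame: x ahead of the robot, y to its left, z up, the work surface at z = 0. Lengths are in m, angles in rad, forces in N, time in s.
With the tool pointing down it reaches from about 0.4 to 0.85 m from the base axis. Payload 4.4 kg.
Tool frame: the origin (TCP) lies at the very end of the fingers, on their centre line; the grasp point (between the pads) lies 19 mm behind it; z points along the fingers, y is the line along which they close (so a half turn about z gives the same grasp; the last joint's range is limited). The gripper opens to 94 mm and grips with 3 to 60 N. Pads are 16 mm wide; open, the fingers measure 119 mm over their backs; the gripper's body (75 mm by 177 mm) begins 78 mm behind the grasp point.
Start: joints at [1.26, 0.628, 0.038, 1.517, -0.027, 0.996, -0.02], TCP at [0.158, -0.631, 0.205] pointing down, gripper open.
Joint ranges: [-3.06, 3.06], [-0.37, 2.12], [-1.25, 1.32], [0.18, 2.47], [-1.1, 4.24], [0.23, 1.98], [-2.94, 2.94]. Speed limits (rad/s): [2.57, 2.57, 3.14, 3.14, 3.14, 3.14, 3.14].

## Interface

Orientations are given as a 3x3 rotation matrix whose columns are the frame's x, y, z axes.
In Python, from workcell import arm, viewer, job gives the robot as it stands.
- The arm moves only by the tool carry_out, never from a script. Its argument "commands" is a list that holds one entry, the list of rows, each a list of 6 numbers: the shift along the tool's x, y, z in mm, then the turn, a rotation vector about the tool's x, y, z in degrees. A call has 1 to 5 rows; each row is the pose to reach, as a shift and turn from the pose commanded when the call began, along the tool's axes at that moment; what a row does not reach only later rows make up. A row lasts 1/12 s, in which the tool goes at most 41.7 mm and 7.16 degrees, less where a joint would pass 70% of its speed; a pose out of reach is approached as far as the arm can. A call with a gripper value outside its range is refused whole. "claw" is the gripper's target within -1 to 1 (fully open at 1, half-way at 0, shut at -1), set as the call begins (left out, the last holds). The fingers move at their own pace and stop on an object; "newtons" is the grip in N (left out, the last holds). Time passes only in rows, so rows that repeat a pose let the fingers close. It gives the time, the measured TCP pose, the force, the opening and the grip force at its end, in the units of the state.
- arm.read_state(): the state, without advancing time (a new reading comes with each control period).
- viewer.grab_frame(name): name is "side" or "top"; returns a dict with "image" (420x560x3 uint8, red, green, blue), "fx", "fy", "cx", "cy" (pixels), "R" (3x3) and "t" (3): a world point X has camera coordinates R X + t. Camera axes: x right, y down, z forward; pixel columns grow to the right and rows downward; lengths in m; the calibration is good to about 2 mm. A picture is of the moment at which its call begins. There is no depth.
- job.close_job(): hands the job in; it is judged then, once.
The state is a dict: "clock": time; "joint_pos": joint angles; "joint_velocities": joint speeds; "tau": joint torques, N m; "tcp_pos": TCP position; "ee_rot": TCP orientation; "contact_force": force on the tool from outside, world axes, zero at the start; "wrist_torque": the same for the moment, N m; "width": opening from 0.0 (shut) to 1.0 (fully open); "grasp_force": force on a finger pad.
Only numpy, scipy, OpenCV 4.12 (cv2) and the standard library are available. Lean on these libraries where they do the work, as an engineer would, in place of code of your own. Each camera call takes 0.05 s, during which the arm holds its last target. There are 200 camera calls.

## Task

Put the freshly grafted cell bar, which lies on the keeper's loading ledge, away in the warm keeper without picking it up: press the thumb rail down with one fingertip and keep the spring-closed cover wide open that way while the other fingertip slides the bar smoothly along the trough, right home against the end block. Then draw the fingers back out of the trough and let the cover spring fully shut behind the bar. The bar must stay flat in the trough, the cover must never press on it, and the other things on the bench are left where they are.

Things in the scene. Friction and masses are not known exactly. Their poses are not given: they have to be found in the camera images.
- keeper: Warm keeper, fixed: grey base 94 x 336 x 6 mm, aluminium trough, hinged steel cover with thumb rail, grey heater box at one end (y 141 to 185, top z 58). Origin on the bench under the hinge; z up, y along the trough from loading ledge to end block (push direction), x from rail across hinge to trough. Hinge axis at x 0, z 40; pivot post on it at y -139, top z 46. Sizes in mm, keeper frame.
- mouth (a point): Point on the trough floor where the cover begins: keeper x 21, y 20, z 18 mm. Trough floor 26 wide (x 8 to 34). Before it, y -136 to 20, the open loading ledge with guides 5 high each side; after it walls 20 high up to the end block. Between the rail and the base plate (z 6) there is nothing.
- stop (a point): Foot of the flat end block, middle of the trough floor: keeper x 21, y 126, z 18 mm. The bar is home when its front end meets this face.
- cover: Rocker on the hinge, cover and thumb rail in one; origin on the hinge axis at keeper y 0, z 40, axes as the keeper's when shut. Cover: plate 3 mm thick, reaching 36 from the hinge to +x, y 20 to 123, underside 20.5 above the trough floor; its front edge (y 20 to 23, x 6 to 30) is turned down to 12.5 above the floor and bars the cups' way when shut.
- rail_mid (a point): On the thumb rail, 35 mm from the hinge, at keeper y -7; swings with the cover. The rail is a flat plate with rubber rim, y -130 to 116, reaching 38 mm from the hinge to -x; shut, it slopes up outwards at 48 degrees (rim about x -24, z 67). Press it straight down at about x -24: the cover swings up. A fingertip may slide along it while holding it down.
- cover_hinge (a joint): Opening of the cover, rad: 0 shut, 1.75 at most. Spring-closed: about 2 N on the rail at first, 5 N wide open. From 1.4 rad the trough at x 15 to 34 mm is clear from above for a fingertip that follows the bar in. A 12 mm thick fingertip at x -24 with its end at keeper z 24 (6 above the trough floor) holds it about 1.6 open, at z 28 about 1.45; top at z 76. Let go, it snaps shut.
- cell_bar: The grafted bar: light wooden strip 22 wide (x), 96 long (y), 10 mm thick, five cream cups 10 wide, 8 high on it, 18 apart (18 high in all), 30 to 60 g; push it low, on its wooden end. Lies along the trough on the ledge, short of the mouth. Origin under its centre; home, it is at keeper x 21, y 78, z 18 and its rear end at y 30.
- jelly_jar: Bystander, to be left alone: small closed jar of royal jelly, 44 wide, 55 high, standing near the keeper; origin at its foot's centre (mm).
- jelly_jar2: Bystander, to be left alone: second such jar, standing further off; origin at its foot's centre (mm).
- queen_cage: Bystander, to be left alone: wooden three-hole queen cage with wire mesh, 32 x 80 x 19, lying beyond the keeper; origin under its centre (mm).
- bare_bar: Bystander, to be left alone: bare wooden bar without cups, 22 x 96 x 10, lying beyond the keeper; origin under its centre (mm).
- jelly_brush: Bystander, to be left alone: brush with wooden handle, 170 long, lying between the robot and the keeper (mm); origin under it.
- wax_bowl: Bystander, to be left alone: white bowl, 100 wide, 45 high, to the robot's right; origin at its foot's centre (mm).
- wood_dowel: Bystander, to be left alone: wooden rod, 100 long, 12 thick, lying to the robot's left (mm); origin under it.
Mind the look-alikes: they are no part of the job. What is shaped like the cell_bar but blue or yellow is not meant.

How it is judged:
On the way, in this order (a step that is already met when the one before it is completed fails the run):
1. a fingertip holds the cover open by its rail while the bar still lies outside on the ledge (value of joint cover_hinge above 1.1 rad and contact force between the fingers and cover above 0.5 N and y of cell_bar in the frame of keeper below -0.022 m), for 0.2 s.
2. with the cover still held open, the bar is pushed home against the end block (value of joint cover_hinge above 1.1 rad and contact force between the fingers and cover above 0.5 N and y of cell_bar in the frame of keeper between 0.073 and 0.083 m and x of cell_bar in the frame of keeper between 0.016 and 0.026 m and z of cell_bar in the frame of keeper between 0.014 and 0.022 m), for 0.1 s.
At the end, for the whole second after the job is handed in: The bar lies flat in the trough within 5 mm of the end block (origin at keeper y 73 to 83 mm), at rest, and the cover is shut (below 0.05 rad) (y of cell_bar in the frame of keeper between 0.073 and 0.083 m and x of cell_bar in the frame of keeper between 0.016 and 0.026 m and z of cell_bar in the frame of keeper between 0.014 and 0.022 m and value of joint cover_hinge below 0.05 rad and angle between cell_bar's own z axis and vertical below 0.05 rad and linear speed of cell_bar below 0.01 m/s); the robot touches nothing.
It fails at once if the bar is lifted more than 6 mm off the trough floor or tipped (z of cell_bar in the frame of keeper above 0.024 m or angle between cell_bar's own z axis and vertical above 0.15 rad).
It fails at once if the bar is taken out of the trough (x of cell_bar in the frame of keeper above 0.03 m or x of cell_bar in the frame of keeper below 0.012 m or z of cell_bar in the frame of keeper below 0.012 m).
It fails at once if the cover comes down on the bar or the bar is pushed against it (over 2 N) (contact force between cover and cell_bar above 2 N).
It fails at once if the bar is shot or knocked along faster than 0.35 m/s (linear speed of cell_bar above 0.35 m/s).
It fails at once if another thing on the bench is moved more than 15 mm (distance of any of jelly_jar, jelly_jar2, queen_cage, bare_bar, jelly_brush, wax_bowl, wood_dowel from where it was at the start of the episode above 0.015 m).
It also fails if it takes over 42 s, if anything falls off the work surface, if the arm or the gripper's body presses on something with over 40 N, if the wrist force passes 120 N, or if a joint passes its speed limit or range.

## Working session

There is one attempt and no reset: what is moved stays moved. The work goes in short steps, Python scripts to look and compute and a tool call to move; the robot and the scene stay as the last step left them, time stands still between calls to the robot, and variables do not carry over. Pictures are saved under pics/ and viewed, at most 10 in all, crops included, and the job is handed in when it is done.

Besides the shell and the picture viewer there is one more tool, called by a JSON object that holds its "method" and its "body", one argument or row to a line. carry_out: Moves the arm, as the interface text tells. Its arguments: {"type":"object","properties":{"commands":{"type":"array"},"claw":{"type":"number"},"newtons":{"type":"number"}},"required":["commands"]}

```bash
mkdir -p pics
python3 - <<'E'
from workcell import arm, viewer
import cv2,numpy as np,pickle
s=arm.read_state(); print(s['tcp_pos'],np.round(s['ee_rot'],3).tolist(),s['clock'],s['width'])
for n in('side','top'):
    f=viewer.grab_frame(n); pickle.dump(f,open(n+'.pkl','wb')); cv2.imwrite(f'pics/{n}0.png',cv2.cvtColor(f['image'],cv2.COLOR_RGB2BGR)); print(n,f['fx'],f['cx'],f['cy'],np.round(f['R'],3).tolist(),f['t'])
E
```

```text
[ 0.15743471 -0.62998263  0.20458909] [[0.97, 0.242, -0.0], [0.242, -0.97, 0.002], [0.0, -0.002, -1.0]] 0.0 1.0015265802180136
side 523.4860014379743 276.9170385755659 211.95538243671857 [[-1.0, -0.017, -0.012], [-0.005, 0.755, -0.656], [0.02, -0.655, -0.755]] [0.49938507 0.05941252 1.26370836]
top 416.95703457213 284.03894107472684 213.16387855479832 [[0.018, -1.0, -0.012], [-0.993, -0.016, -0.114], [0.113, 0.014, -0.993]] [-0.01066421  0.53152854  0.91340573]
```

View pics/top0.png

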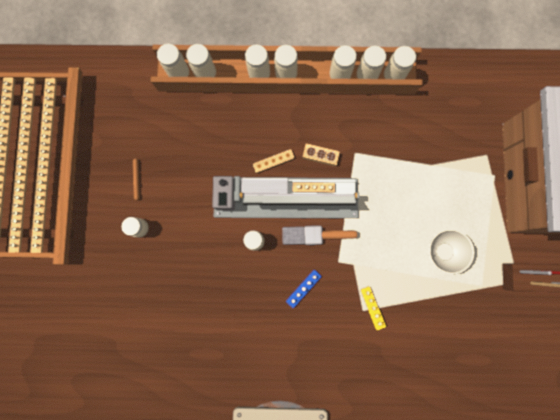

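View pics/side0.png

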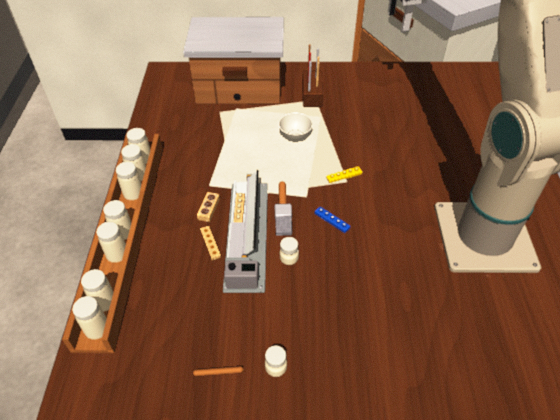

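Run:
```python
import cv2,pickle
import numpy as np
t=pickle.load(open('top.pkl','rb'))['image'][165:230,205:370]; s=pickle.load(open('side.pkl','rb'))['image'][165:300,205:305]
a=cv2.resize(t,None,fx=4.8,fy=4.8,interpolation=cv2.INTER_CUBIC); b=cv2.resize(s,None,fx=4.4,fy=4.4,interpolation=cv2.INTER_CUBIC)
for n,i in(('t1',a),('s1',b)): cv2.imwrite(f'pics/{n}.png',cv2.cvtColor(i,cv2.COLOR_RGB2BGR))
```

```text
(no output)
```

View pics/t1.png

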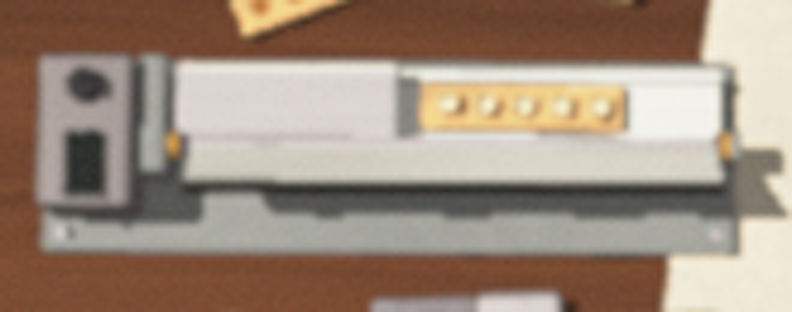

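View pics/s1.png

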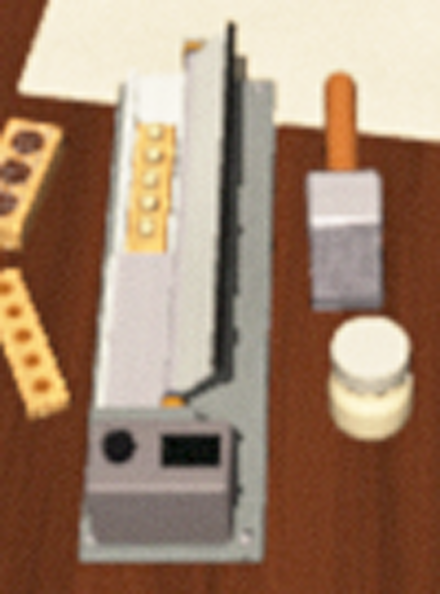

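```bash
cat > h.py <<'E'
import numpy as np,pickle
F={n:pickle.load(open(n+'.pkl','rb')) for n in('top','side')}
def proj(f,X):
    c=f['R']@X+f['t']; return np.array([f['fx']*c[0]/c[2]+f['cx'],f['fy']*c[1]/c[2]+f['cy']])
def k2w(p,X):
    c,s=np.cos(p[2]),np.sin(p[2]); X=np.array(X)/1000
    return np.array([p[0]+c*X[0]-s*X[1],p[1]+s*X[0]+c*X[1],X[2]])
E
python3 - <<'E'
from h import *
from scipy.optimize import least_squares
T=[(('m',185,6),40,251),(('m',-151,6),738,253),((36,20,41.5),397,62),((36,123,41.5),175,62),((-24,-130,67),718,181),((-24,116,67),184,183),((0,-139,46),727,146),((None,185,58),38,55),((None,141,58),131,55),
((32,'f',28),420,86),((10,'f',28),420,131),((32,'r',28),625,86),((10,'r',28),625,131)]
S=[(('m',185,6),262,560),((-24,-130,67),232,25),((0,-139,46),190,45),((10,'f',28),169,250),((32,'f',28),127,247),((32,'r',28),137,124),((10,'r',28),175,124)]
def res(p):
    r=[]
    for n,L,k,o in(('top',T,4.8,(205,165)),('side',S,4.4,(205,165))):
        for X,u,v in L:
            X=[p[3]*1e3 if a=='m' else p[4]*1e3+48 if a=='f' else p[4]*1e3-48 if a=='r' else p[5]*1e3 if a is None else a for a in X]
            r.append(proj(F[n],k2w(p,X))-np.array([(u+.5)/k-.5+o[0],(v+.5)/k-.5+o[1]]))
    return np.ravel(r)
q=least_squares(res,[.6,0,0,-.05,-.06,.04],loss='soft_l1')
print(q.x, np.round(q.fun.reshape(-1,2),1).tolist())
E
```

```text
[ 0.57318639 -0.02472462  0.00547755 -0.04746965 -0.04314498  0.03692598] [[1.7, -0.7], [1.1, 0.5], [-1.4, 1.0], [-0.7, 0.6], [0.2, 1.7], [-1.4, 0.1], [0.9, -0.3], [-0.9, -0.1], [-0.5, 0.1], [0.4, -1.0], [0.3, -0.9], [-0.2, -0.6], [-0.2, -0.5], [0.2, -1.9], [0.4, 0.5], [1.1, -0.7], [-0.7, 0.1], [-0.2, 0.8], [0.0, -0.3], [0.0, -0.2]]
```

{"method": "carry_out", "body": {
  "commands": [
    [[26,-19,0,0,0,-3.8],[52,-38,0,0,0,-7.6],[78,-57,0,0,0,-11.4],[104,-76,0,0,0,-15.2],[130,-95,0,0,0,-19]]
  ],
  "claw": -0.25,
  "newtons": 60
}}

```text
clock: 0.52
tcp_pos: [0.2612, -0.5054, 0.2051]
ee_rot: [[0.837, 0.548, -0.0], [0.548, -0.837, 0.001], [0.0, -0.001, -1.0]]
contact_force: [0.7, -0.0, 0.8]
width: 0.682
grasp_force: 0.0
```

Tracks well; continue.

{"method": "carry_out", "body": {
  "commands": [
    [[31,-9.5,0,0,0,-3.8],[62,-19,0,0,0,-7.6],[93,-28.5,0,0,0,-11.4],[124,-38,0,0,0,-15.2],[155,-48,0,0,0,-19]]
  ]
}}

```text
clock: 0.93
tcp_pos: [0.3651, -0.3808, 0.2053]
ee_rot: [[0.613, 0.79, -0.0], [0.79, -0.613, 0.0], [0.0, -0.0, -1.0]]
contact_force: [0.8, -0.1, 0.7]
width: 0.382
grasp_force: 0.0
```

{"method": "carry_out", "body": {
  "commands": [
    [[32,1,0,0,0,-3.8],[65,2,0,0,0,-7.6],[97,3,0,0,0,-11.4],[130,4,0,0,0,-15.2],[162,5,0,0,0,-19]]
  ]
}}

```text
clock: 1.35
tcp_pos: [0.4687, -0.2561, 0.2053]
ee_rot: [[0.322, 0.947, -0.0], [0.947, -0.322, 0.0], [0.0, -0.001, -1.0]]
contact_force: [0.3, -0.9, -0.3]
width: 0.38
grasp_force: 0.0
```

```bash
cat >> h.py <<'E'
def go(kx,ky,kz,P=(0.5732,-0.0247,0.0055)):
    from workcell import arm
    from scipy.spatial.transform import Rotation as Ro
    s=arm.read_state(); R=np.array(s['ee_rot']); c,q=np.cos(P[2]),np.sin(P[2])
    x=np.array([c,q,0]); y=np.array([-q,c,0]); z=np.array([0,0,-1.])
    G=np.column_stack([y,x,z]) # tool x=keeper y, tool y=keeper x
    p=np.array(s['tcp_pos']); print('keeper tcp',np.round([(p-[P[0],P[1],0])@x*1e3,(p-[P[0],P[1],0])@y*1e3,p[2]*1e3],1))
    print('shift',np.round(R.T@(k2w(P,(kx,ky,kz))-p)*1e3,1),'turn',np.round(Ro.from_matrix(R.T@G).as_rotvec(degrees=True),2),s['width'],s['clock'],np.round(s['contact_force'],1))
E
python3 -c "
from h import *
go(-.5,-107,120)"
```

```text
keeper tcp [-105.8 -230.8  205.3]
shift [151.4  59.   85.3] turn [-3.00e-02 -1.00e-02 -1.91e+01] 0.3795929502733382 1.35 [ 0.3 -0.9 -0.3]
```

{"method": "carry_out", "body": {
  "commands": [
    [[30,12,17,0,0,-3.8],[60,24,34,0,0,-7.6],[90,35,51,0,0,-11.4],[120,47,68,0,0,-15.3],[148,58,85,0,0,-19.1]]
  ]
}}

```text
clock: 1.77
tcp_pos: [0.5718, -0.1348, 0.1194]
ee_rot: [[-0.006, 1.0, -0.0], [1.0, 0.006, 0.0], [0.0, -0.0, -1.0]]
contact_force: [0.1, 0.1, 1.5]
width: 0.373
grasp_force: 0.0
```

{"method": "carry_out", "body": {
  "commands": [
    [[0,0,8,0,0,0],[0,0,16,0,0,0]]
  ]
}}

```text
clock: 1.93
tcp_pos: [0.5713, -0.1343, 0.103]
ee_rot: [[-0.005, 1.0, -0.001], [1.0, 0.005, 0.001], [0.001, -0.001, -1.0]]
contact_force: [-0.4, -0.7, -0.5]
width: 0.378
grasp_force: 0.0
```

Run:
```python
from h import *
from workcell import viewer
import cv2
go(-.5,-110,80)
t=viewer.grab_frame('top');s=viewer.grab_frame('side')
a=cv2.resize(t['image'][160:230,250:370],None,fx=3.3,fy=3.3,interpolation=cv2.INTER_CUBIC)
b=cv2.resize(s['image'][120:300,205:305],None,fx=3.3,fy=3.3,interpolation=cv2.INTER_CUBIC)
im=np.zeros((594,730,3),np.uint8); im[:a.shape[0],:a.shape[1]]=a; im[:b.shape[0],400:400+b.shape[1]]=b
cv2.imwrite('pics/c2.png',cv2.cvtColor(im,cv2.COLOR_RGB2BGR))
```

```text
keeper tcp [  -2.5 -109.6  103. ]
shift [-0.5  2.1 23. ] turn [-0.07 -0.08 -0.  ] 0.3775694651736611 1.9333 [-0.4 -0.7 -0.5]
```

View pics/c2.png

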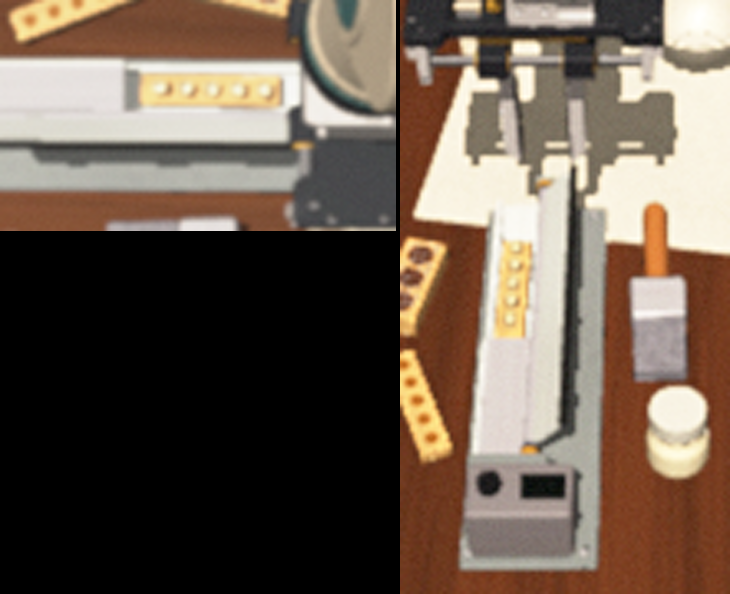

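Run:
```python
from h import *
P=(0.5732,-0.0247,0.0055)
w=np.array([.5713,-.1343,.103])
for n,d in(('rail in',-17.7),('rail out',-30),('push in',17.7),('push out',30)):
    for yy in(8,-8):
        u=proj(F['side'],w+np.array([d/1000,yy/1000,0])); print(n,yy,np.round((u-[205,120])*3.3+[400,0]))
for X in((-24,-130,67),(0,-139,46),(10,-91,28),(32,-91,28),(34,-136,18),(8,-136,18)):print(X,np.round((proj(F['side'],k2w(P,X))-[205,120])*3.3+[400,0]))
```

```text
rail in 8 [566. 160.]
rail in -8 [566. 145.]
rail out 8 [582. 160.]
rail out -8 [583. 145.]
push in 8 [518. 160.]
push in -8 [519. 145.]
push out 8 [501. 160.]
push out -8 [503. 145.]
(-24, -130, 67) [574. 168.]
(0, -139, 46) [545. 179.]
(10, -91, 28) [530. 240.]
(32, -91, 28) [502. 240.]
(34, -136, 18) [503. 207.]
(8, -136, 18) [536. 207.]
```

{"method": "carry_out", "body": {
  "commands": [
    [[0,1.5,9,0,0,0],[0,1.5,18,0,0,0],[0,1.5,27,0,0,0],[0,1.5,36,0,0,0],[0,1.5,45,0,0,0]]
  ]
}}

```text
clock: 2.45
tcp_pos: [0.5727, -0.1371, 0.059]
ee_rot: [[-0.001, 1.0, 0.001], [1.0, 0.001, -0.0], [-0.0, 0.001, -1.0]]
contact_force: [0.4, -0.1, 3.0]
width: 0.372
grasp_force: 1.1
```

{"method": "carry_out", "body": {
  "commands": [
    [[0,0,7,0,0,0],[0,0,14,0,0,0],[0,0,21,0,0,0],[0,0,26,0,0,0],[0,0,30,0,0,0]]
  ]
}}

```text
clock: 2.87
tcp_pos: [0.5736, -0.1366, 0.0294]
ee_rot: [[-0.002, 1.0, 0.002], [1.0, 0.002, -0.0], [-0.0, 0.002, -1.0]]
contact_force: [0.3, -1.4, 5.8]
width: 0.379
grasp_force: 2.6
```

Run:
```python
from h import *
from workcell import viewer
import cv2
go(-1,-110,24)
s=viewer.grab_frame('side');go(-1,-110,24)
b=cv2.resize(s['image'][120:260,195:315],None,fx=4.2,fy=4.2,interpolation=cv2.INTER_CUBIC)
cv2.imwrite('pics/c3.png',cv2.cvtColor(b,cv2.COLOR_RGB2BGR))
```

```text
keeper tcp [  -0.2 -111.9   29.4]
shift [ 1.9 -0.8  5.4] turn [ 0.12  0.01 -0.18] 0.37870158736902676 2.8667 [ 0.3 -1.4  5.8]
keeper tcp [  -0.5 -111.8   28.9]
shift [ 1.8 -0.5  4.9] turn [ 0.07  0.01 -0.18] 0.37438878051938124 2.9167 [ 0.6 -0.2  6.1]
```

View pics/c3.png

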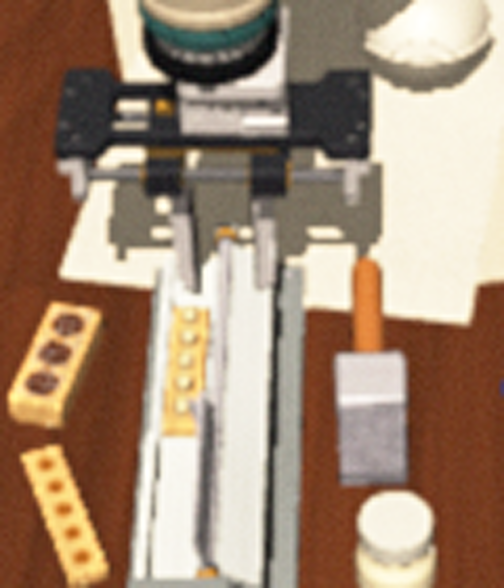

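{"method": "carry_out", "body": {
  "commands": [
    [[0,0,2,0,0,0],[0,0,4,0,0,0],[0,0,4.5,0,0,0],[0,0,4.5,0,0,0],[2,0,4.5,0,0,0]]
  ]
}}

```text
clock: 3.33
tcp_pos: [0.5726, -0.1357, 0.0252]
ee_rot: [[-0.002, 1.0, 0.0], [1.0, 0.002, -0.001], [-0.001, 0.0, -1.0]]
contact_force: [-1.9, -3.1, 3.8]
width: 0.375
grasp_force: 2.2
```

{"method": "carry_out", "body": {
  "commands": [
    [[3,0,0,0,0,0],[6,0,0,0,0,0],[9,0,0,0,0,0],[12,0,0,0,0,0],[16,0,0,0,0,0]]
  ]
}}

```text
clock: 3.75
tcp_pos: [0.5717, -0.1188, 0.0247]
ee_rot: [[-0.002, 1.0, -0.001], [1.0, 0.002, -0.001], [-0.001, -0.001, -1.0]]
contact_force: [-2.8, -3.9, 2.5]
width: 0.374
grasp_force: 2.3
```

{"method": "carry_out", "body": {
  "commands": [
    [[5,0,0,0,0,0],[10,0,0,0,0,0],[15,0,0,0,0,0],[20,0,0,0,0,0],[25,0,0,0,0,0]]
  ]
}}

```text
clock: 4.17
tcp_pos: [0.5724, -0.0928, 0.025]
ee_rot: [[-0.002, 1.0, -0.0], [1.0, 0.002, 0.0], [0.0, -0.0, -1.0]]
contact_force: [-2.4, -3.6, 3.9]
width: 0.376
grasp_force: 2.4
```

Run:
```python
from h import *
from workcell import viewer
import cv2
s=viewer.grab_frame('side');go(-1,22,24)
b=cv2.resize(s['image'][140:260,205:305],None,fx=4.6,fy=4.6,interpolation=cv2.INTER_CUBIC)
cv2.imwrite('pics/c4.png',cv2.cvtColor(b,cv2.COLOR_RGB2BGR))
```

```text
keeper tcp [ -1.2 -66.6  25. ]
shift [88.6  0.   1.1] turn [-0.01 -0.06 -0.09] 0.3761286205172659 4.2167 [-3.  -1.7  3.7]
```

View pics/c4.png

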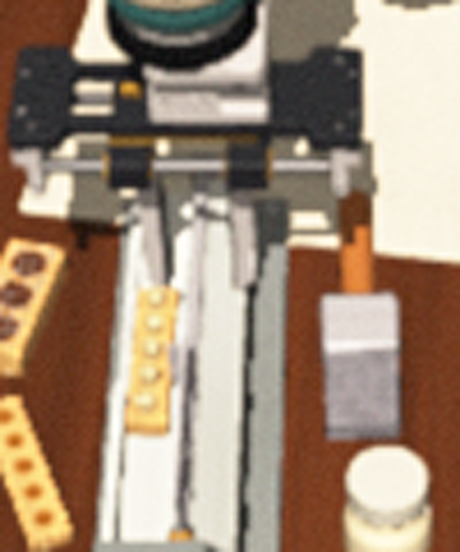

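{"method": "carry_out", "body": {
  "commands": [
    [[5,0,0,0,0,0],[10,0,0,0,0,0],[15,0,0,0,0,0],[20,0,0,0,0,0],[25,0,0,0,0,0]]
  ]
}}

```text
clock: 4.63
tcp_pos: [0.5724, -0.068, 0.025]
ee_rot: [[-0.002, 1.0, -0.0], [1.0, 0.002, 0.0], [0.0, -0.0, -1.0]]
contact_force: [-2.7, -3.4, 3.5]
width: 0.379
grasp_force: 2.5
```

{"method": "carry_out", "body": {
  "commands": [
    [[5,0,0,0,0,0],[10,0,0,0,0,0],[15,0,0,0,0,0],[20,0,0,0,0,0],[25,0,0,0,0,0]]
  ]
}}

```text
clock: 5.05
tcp_pos: [0.5723, -0.043, 0.025]
ee_rot: [[-0.002, 1.0, -0.0], [1.0, 0.002, 0.0], [0.0, -0.0, -1.0]]
contact_force: [-2.5, -4.0, 3.4]
width: 0.375
grasp_force: 2.5
```

{"method": "carry_out", "body": {
  "commands": [
    [[5,0,0,0,0,0],[10,0,0,0,0,0],[15,0,0,0,0,0],[20,0,0,0,0,0],[25,0,0,0,0,0]]
  ]
}}

```text
clock: 5.47
tcp_pos: [0.5722, -0.018, 0.025]
ee_rot: [[-0.002, 1.0, -0.0], [1.0, 0.002, -0.0], [-0.0, -0.0, -1.0]]
contact_force: [-3.4, -3.7, 4.0]
width: 0.375
grasp_force: 2.6
```

Run:
```python
from h import *
from workcell import viewer
import cv2
s=viewer.grab_frame('side');go(-1,22,24)
b=cv2.resize(s['image'][140:260,205:305],None,fx=4.6,fy=4.6,interpolation=cv2.INTER_CUBIC)
cv2.imwrite('pics/c5.png',cv2.cvtColor(b,cv2.COLOR_RGB2BGR))
```

```text
keeper tcp [-0.9  8.3 25. ]
shift [13.7 -0.1  1. ] turn [ 0.   -0.07 -0.1 ] 0.38007043419978803 5.5167 [-2.5 -2.5  3.8]
```

View pics/c5.png

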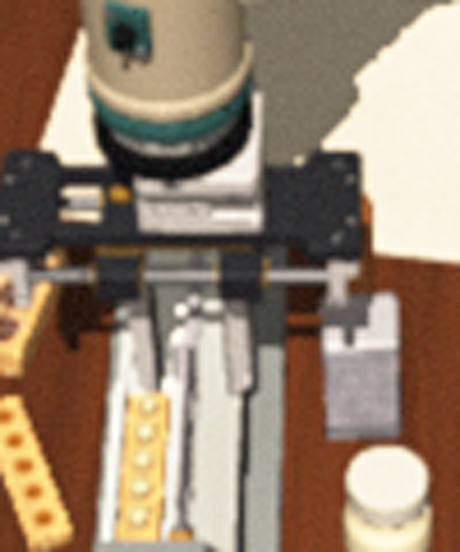

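{"method": "carry_out", "body": {
  "commands": [
    [[2,0,0,0,0,0],[4,0,0,0,0,0],[6,0,0,0,0,0],[8,0,0,0,0,0],[10,0,0,0,0,0]]
  ]
}}

```text
clock: 5.93
tcp_pos: [0.5722, -0.0089, 0.025]
ee_rot: [[-0.002, 1.0, -0.0], [1.0, 0.002, -0.0], [-0.0, -0.0, -1.0]]
contact_force: [-3.3, -4.0, 4.4]
width: 0.372
grasp_force: 2.6
```

{"method": "carry_out", "body": {
  "commands": [
    [[1,0,0,0,0,0],[2,0,0,0,0,0],[3,0,0,0,0,0]]
  ]
}}

```text
clock: 6.18
tcp_pos: [0.5722, -0.0064, 0.025]
ee_rot: [[-0.002, 1.0, -0.0], [1.0, 0.002, -0.001], [-0.001, -0.0, -1.0]]
contact_force: [-2.5, -7.2, 4.9]
width: 0.375
grasp_force: 3.8
```

{"method": "carry_out", "body": {
  "commands": [
    [[1,0,0,0,0,0],[2,0,0,0,0,0],[2,0,0,0,0,0]]
  ]
}}

```text
clock: 6.43
tcp_pos: [0.5722, -0.0062, 0.025]
ee_rot: [[-0.0, 1.0, -0.0], [1.0, 0.0, -0.003], [-0.003, -0.0, -1.0]]
contact_force: [-2.6, -7.7, 4.8]
width: 0.38
grasp_force: 5.0
```

Run:
```python
from h import *
from workcell import viewer
import cv2
s=viewer.grab_frame('side');go(-1,22,24)
b=cv2.resize(s['image'][140:260,205:305],None,fx=4.6,fy=4.6,interpolation=cv2.INTER_CUBIC)
cv2.imwrite('pics/c6.png',cv2.cvtColor(b,cv2.COLOR_RGB2BGR))
```

```text
keeper tcp [-0.9 18.5 25. ]
shift [ 3.5 -0.1  1. ] turn [-0.02  0.17 -0.32] 0.3768202545646001 6.4833 [-3.1 -8.   4.8]
```

View pics/c6.png

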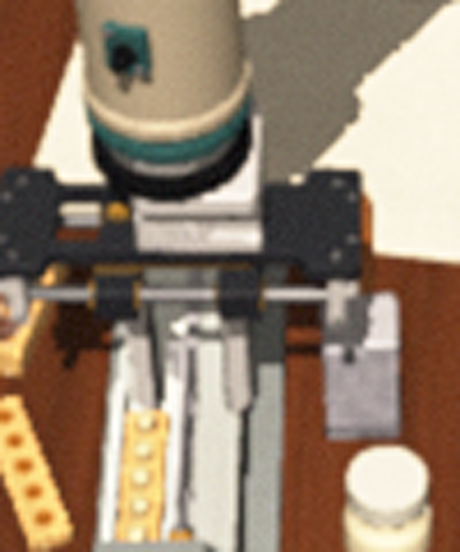

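Run:
```python
from h import *
from workcell import viewer
from scipy.optimize import least_squares
# only y offset, from features near the mouth/stop (top, crop px), u only
for X,u in (((36,20,41.5),397),((36,123,41.5),175),((-24,116,67),184),((-24,-130,67),718),((0,-139,46),727),((0,141,58),131),((0,185,58),38)):
    o=(u+.5)/4.8-.5+205
    q=least_squares(lambda d:proj(F['top'],k2w((.5732,-.0247+d[0],.0055),X))[0]-o,[0.]); print(X,round(q.x[0]*1e3,1))
# bar rear now in side image (crop row 410)
o=(410+.5)/4.6-.5+140
q=least_squares(lambda d:proj(F['side'],np.array([.594,d[0],.028]))[1]-o,[0.]); print('bar rear world y',q.x, 'finger front',-.0062+.008)
```

```text
(36, 20, 41.5) -3.2
(36, 123, 41.5) -1.7
(-24, 116, 67) -3.1
(-24, -130, 67) 0.5
(0, -139, 46) 1.9
(0, 141, 58) -2.1
(0, 185, 58) -3.1
bar rear world y [0.00275405] finger front 0.0018000000000000004
```

{"method": "carry_out", "body": {
  "commands": [
    [[-5,0,0,0,0,0],[-14,0,0,0,0,0],[-24,0,0,0,0,0],[-34,0,0,0,0,0],[-44,0,0,0,0,0]]
  ]
}}

```text
clock: 6.9
tcp_pos: [0.5725, -0.0453, 0.0249]
ee_rot: [[-0.004, 1.0, 0.0], [1.0, 0.004, 0.003], [0.003, 0.0, -1.0]]
contact_force: [-3.2, 3.5, 3.4]
width: 0.378
grasp_force: 2.4
```

{"method": "carry_out", "body": {
  "commands": [
    [[0,0,-7,0,0,0],[0,0,-14,0,0,0],[0,0,-21,0,0,0],[0,0,-28,0,0,0],[0,0,-35,0,0,0]]
  ]
}}

```text
clock: 7.32
tcp_pos: [0.5757, -0.0471, 0.0618]
ee_rot: [[-0.002, 1.0, 0.007], [1.0, 0.002, 0.001], [0.001, 0.007, -1.0]]
contact_force: [1.9, 0.2, 0.6]
width: 0.376
grasp_force: 0.7
```

{"method": "carry_out", "body": {
  "commands": [
    [[0,0,-6,0,0,0],[0,0,-14,0,0,0],[0,0,-30,0,0,0],[0,0,-50,0,0,0],[0,0,-75,0,0,0]]
  ]
}}

```text
clock: 7.73
tcp_pos: [0.5707, -0.0472, 0.1349]
ee_rot: [[-0.003, 1.0, -0.004], [1.0, 0.003, 0.0], [0.0, -0.004, -1.0]]
contact_force: [0.4, -0.1, -0.4]
width: 0.376
grasp_force: 0.0
```

{"method": "carry_out", "body": {
  "commands": [
    [[-20,0,-20,0,0,0],[-50,0,-30,0,0,0],[-80,0,-40,0,0,0],[-110,0,-40,0,0,0],[-130,0,-40,0,0,0]]
  ]
}}

```text
clock: 8.15
tcp_pos: [0.5722, -0.1811, 0.1761]
ee_rot: [[0.0, 1.0, 0.001], [1.0, -0.0, -0.002], [-0.002, 0.001, -1.0]]
contact_force: [0.3, -0.6, 0.1]
width: 0.374
grasp_force: 0.0
```

Run:
```python
from h import *
from workcell import viewer
import cv2
go(0,0,200)
t=viewer.grab_frame('top');s=viewer.grab_frame('side')
a=cv2.resize(t['image'][130:260,205:370],None,fx=2.4,fy=2.4,interpolation=cv2.INTER_CUBIC)
b=cv2.resize(s['image'][120:300,205:305],None,fx=3.3,fy=3.3,interpolation=cv2.INTER_CUBIC)
im=np.zeros((594,730,3),np.uint8); im[:a.shape[0],:a.shape[1]]=a; im[:b.shape[0],400:400+b.shape[1]]=b
cv2.imwrite('pics/c7.png',cv2.cvtColor(im,cv2.COLOR_RGB2BGR))
```

```text
keeper tcp [  -1.9 -156.4  176.1]
shift [156.3   1.  -24.2] turn [ 0.03  0.11 -0.33] 0.3740630632588747 8.15 [ 0.3 -0.6  0.1]
```

View pics/c7.png

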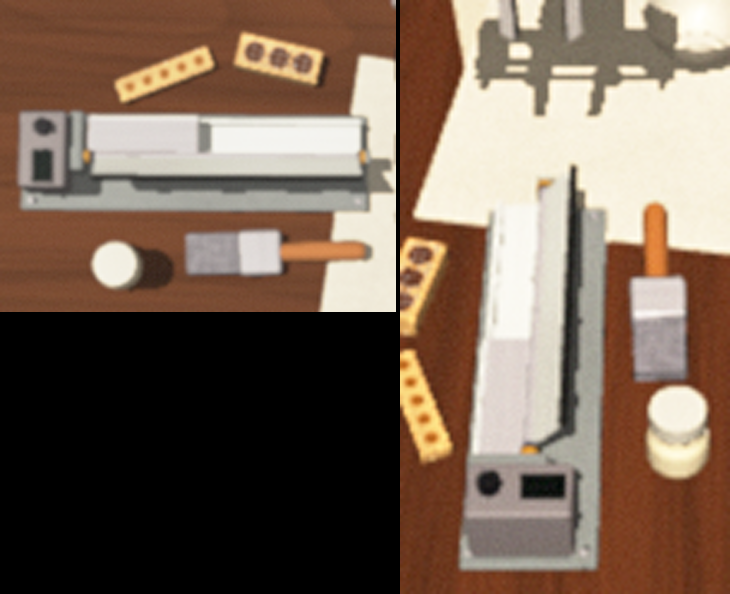

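The picture shows the ledge empty and the cover shut, with its front edge at (200,135). The bar is hidden under the cover, and the other things are where they were.

```bash
python3 -c "
from workcell import job
print(job.close_job())"
```

```text
the job is handed in; nothing more can be done
None
```

I slid the bar along the trough until it stopped firmly, about where I expected the end block, then drew the fingers out and let the cover spring shut; the last pictures show the cover shut and nothing else moved, and the job is handed in with no verdict returned (the cover now hides the bar).

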